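Hook the bronze's mount into the shake-test rail

TASK

Hang the steel hook-on mount with the bronze fitting on the test rail: lift its hook over the rail's front lip in the open part of the channel, lower it gently until the foot rests on the channel floor behind the lip, then slide it along the channel under the keeper until it is right up against the stop, and let go of it hanging there straight and still. Keep the mount upright, do not push hard against the rail (20 N at most), and leave the other things on the table where they lie.

Things in the scene. Friction and masses are not known exactly. Their poses are not given: they have to be found in the camera images.
- mount: Steel C-shaped hook-on mount with a small green bronze fitting, 0.3 kg, standing on the plate. Origin: under its tray; z up; x the way the hook points, y its width. mm: tray x -28..34, y +-22, z 0..5; fitting at x 12, radius 14, top z 25; shank x -24..-19, y +-10, up to z 111; top arm x -24..4, y +-10, z 105..111. Centre of mass x 0, z 42. The C's 60 mm gap (z 25..85) takes in the rail.
- mount_tab (a point): Centre of the grip tab for the fingers, on top of the mount's arm, at x -2, z 130 mm in mount's frame, axes alike. The tab is 14 mm in x, 20 mm in y, 38 mm high (z 111..149 of the mount).
- mount_foot (a point): Middle of the flat underside of the hook's nose, 85 mm above mount's origin, axes alike. Nose: x -4..4, y +-12 mm, hangs 20 mm down from the arm. At its lower end a toe, 6 mm high, sticks out to x +11 (y +-12). This underside comes to rest on the channel's floor.
- stand: Fixed stand: posts at y +-104 mm carry a steel channel rail along y, free below. Origin: on the plate under the channel; x from front (lip) to back, y towards the stop, z up. The rail is clamped 10 mm lower to 10 mm higher than nominal: not reported, to be felt or seen. Rubber mounts let it sink 1 mm per 4 N; sideways it is rigid. Over 20 N from the mount is damage.
- channel (a point): Nominal floor height (130 mm over the stand's origin, true floor +-10 mm) at the middle of the open length, stand x 0, y -25 mm; axes as stand. In stand x, mm: front lip -11..-7, 10 high; channel -7..13; back wall 13..17, 10 high; floor 6 thick. Open from y -75 to 25 for hooking in: foot y -60 to 10.
- keeper (a point): Middle of the keeper's underside edge, nominal: stand x 12, y 50, z 140 mm; axes as stand. The keeper is a block over the back of the channel at stand x 7..17, y 25..75, from 10 to 24 mm above the floor. The toe slides under it with 4 mm to spare when the foot is down on the floor.
- stop (a point): Face of the stop block that closes the channel, at stand x 0, y 75 mm, nominal floor height; axes as stand. Stop and the like end block at y -75 are 14 mm high over the floor; posts and clamps beyond are no higher. With the nose against the stop the foot point is at stand y 63 mm.
- sherd: Bystander, to be left alone: red polished ware sherd, flat, about 55 x 45 x 8 mm. Origin: centre of its underside.
- rubber_block: Bystander, to be left alone: grey rubber block, 40 x 50 x 25 mm. Origin: centre of its underside.
- lid_fragment: Bystander, to be left alone: buff pottery lid fragment, half-round, radius 38 mm, 24 mm high with its knob. Origin: centre of its underside.
- pestle: Bystander, to be left alone: white marble pestle lying down, 110 mm long, 30 mm thick. Origin: centre of its underside.
- jar: Bystander, to be left alone: small lidded jar, 36 mm diameter, 45 mm high. Origin: centre of its underside.
- brush: Bystander, to be left alone: brush lying on the bench to the left of the plate. Origin: centre of its underside.
There are look-alikes about, which are no part of the job. Leave any blue or purple look-alike of the mount alone.

How it is judged:
By the outcome, as a careful person would: the job done as asked, in the order asked, and still so for the second after the job is handed in, with the robot touching nothing.
It also fails if it takes over 56 s, if anything falls off the work surface, if the arm or the gripper's body presses on something with over 40 N, if the wrist force passes 120 N, or if a joint passes its speed limit or range.

ROBOT

A 6-joint arm with a two-finger parallel gripper is mounted at the origin on the work surface. World frame = base frame: x ahead of the robot, y to its left, z up, the work surface at z = 0. Lengths are in m, angles in rad, forces in N, time in s.
With the tool pointing down it reaches from about 0.375 to 0.975 m from the base axis. Payload 3.8 kg.
Tool frame: the origin (TCP) lies midway between the tips of the shut fingers; the grasp point (between the pads) lies 19 mm behind it; z points along the fingers, y is the line along which they close (so a half turn about z gives the same grasp; the last joint's range is limited). The gripper opens to 85 mm and grips with 20 to 120 N. Pads are 22 mm wide; open, the fingers measure 114 mm over their backs; the gripper's body (76 mm by 85 mm) begins 54 mm behind the grasp point. The pads swing forward as they close: fully open they stand 13 mm farther back than shut.
Start: joints at [-1.156, 0.264, 1.604, -0, 1.274, -0.037], TCP at [0.295, -0.607, 0.231] pointing down, gripper open.
Joint ranges: [-2.63, 2.63], [-0.94, 2.18], [0.31, 2.57], [-1.31, 4.45], [0, 2.66], [-2.55, 2.55]. Speed limits (rad/s): [2.57, 2.57, 3.14, 3.14, 3.14, 3.14].

INTERFACE

Orientations are given as a rotation vector (axis times angle).
In Python, from workcell import status, read_camera, workorder, masks_of gives the robot as it stands.
- The arm moves only by the tool drive_tool, never from a script. Its argument "rows" is a list of rows, each a list of 7 numbers: the turn, a rotation vector about the tool's x, y, z in degrees, then the shift along the tool's x, y, z in m, then the opening, from 0 (shut) to 1 (fully open). In form: [[ax, ay, az, tx, ty, tz, claw], ...]. A call has 1 to 8 rows; each row shifts and turns the commanded pose from where the row before left it, along the tool's axes as they then stand; what a row does not reach is not made up. A row lasts 1/12 s, in which the tool goes at most 41.7 mm and 7.16 degrees, less where a joint would pass 70% of its speed; a pose out of reach is approached as far as the arm can. A call is refused whole if a number of a shift passes 0.0417 or a number of a turn 7.16, either way. A call with a gripper value outside its range is refused whole. The fingers move at their own pace and stop on an object; "force" is the grip in N (left out, the last holds). Time passes only in rows, so rows that do not move let the fingers close. It gives the time, the measured TCP pose, the force, the opening and the grip force at its end, in the units of the state.
- status.read_state(): the state, without advancing time (a new reading comes with each control period).
- read_camera(name): name is "scene" or "top" or "wrist"; returns a dict with "color" (384x512x3 uint8, red, green, blue), "intrinsics" (3x3 intrinsics, pixels), "world_from_camera" (4x4, takes a point from camera to world coordinates); the wrist camera has in their place "mount" (4x4, takes a point from camera to tool coordinates, whose origin is the TCP and whose axes are the flange's). Camera axes: x right, y up, looking along -z (the intrinsics and any distortion apply to the point x, -y, -z); pixel columns grow to the right and rows downward; lengths in m; the calibration is good to about 2 mm. A picture is of the moment at which its call begins: read the wrist's pose just before it. There is no depth.
- workorder.finish_job(): hands the job in; it is judged then, once.
Trained networks look in a picture, given as the dict that the camera call returned (one of the last four; its "shot" number tells which), for a name from the list of things; names that differ only in an ending like _2 or _b are one class to them, and where a whole thing is asked for, a point or a joint stands for the part that bears it (a point fixed in the world has none). Each returns a list of dicts, best first, with "score" (0 to 1); they miss things now and then, are a little off and sometimes report something else, mostly with a low value. They report only what shows in the picture. A call takes as long as a camera call. They do not tell look-alikes from the thing itself.
- masks_of(picture, name): "mask" (384x512 bool, what is visible of it) and "bbox" ([left, top, right, bottom] in pixels, round what is visible of it).
The state is a dict: "time": time; "q": joint angles; "joint_vel": joint speeds; "joint_torque": joint torques, N m; "tool_pos": TCP position; "tcp_rot": TCP orientation; "wrist_force": force on the tool from outside, world axes, zero at the start; "torque": the same for the moment, N m; "width": opening from 0.0 (shut) to 1.0 (fully open); "grip_force": force on a finger pad.
Only numpy, scipy, OpenCV 4.12 (cv2) and the standard library are available. Lean on these libraries where they do the work, as an engineer would, in place of code of your own. Each camera call takes 0.05 s, during which the arm holds its last target. There are 200 camera calls.

## Working session

There is one attempt and no reset: what is moved stays moved. The work goes in short steps, Python scripts to look and compute and a tool call to move; the robot and the scene stay as the last step left them, time stands still between calls to the robot, and variables do not carry over. Pictures are saved under pics/ and viewed, at most 10 in all, crops included, and the job is handed in when it is done.

Besides the shell and the picture viewer there is one more tool, called as name([rows], argument=value, ...), one row to a line, values as JSON. drive_tool: Moves the arm, as the interface text tells. Its arguments: {"type":"object","properties":{"rows":{"type":"array"},"force":{"type":"number"}},"required":["rows"]}

```bash
mkdir -p pics; cat > h.py <<'E'
import numpy as np,cv2
from scipy.spatial.transform import Rotation as R
from workcell import status,read_camera,workorder,masks_of
def save(p,n): cv2.imwrite('pics/'+n,cv2.cvtColor(p,cv2.COLOR_RGB2BGR))
def wfc(p,s=None):
    if 'world_from_camera' in p: return np.array(p['world_from_camera'])
    T=np.eye(4);T[:3,:3]=R.from_rotvec(s['tcp_rot']).as_matrix();T[:3,3]=s['tool_pos'];return T@np.array(p['mount'])
def ray(K,T,u,v):
    K=np.array(K);d=np.array([(u-K[0,2])/K[0,0],-(v-K[1,2])/K[1,1],-1.]);return T[:3,3],T[:3,:3]@d
def onz(K,T,u,v,z):
    o,d=ray(K,T,u,v);return o+d*(z-o[2])/d[2]
def tri(rs):
    A=0;b=0
    for o,d in rs:
        d=d/np.linalg.norm(d);P=np.eye(3)-np.outer(d,d);A=A+P;b=b+P@o
    return np.linalg.solve(A,b)
def proj(K,T,X):
    c=np.linalg.inv(T)@np.append(X,1);K=np.array(K);return np.array([K[0,0]*c[0]/-c[2]+K[0,2],K[1,1]*-c[1]/-c[2]+K[1,2]])
E
python3 - <<'E'
from h import *
print(status.read_state())
a=read_camera('scene');b=read_camera('top')
np.set_printoptions(precision=4,suppress=True)
for p,n in((a,'scene'),(b,'top')):
    print(n,{k:(v if k!='color' else 0) for k,v in p.items()})
    for t in('mount','mount_tab','mount_foot','stand','keeper','stop','channel'):
        try: print(t,[(round(m['score'],2),m['bbox']) for m in masks_of(p,t)])
        except Exception as e: print(t,e)
save(np.hstack([cv2.resize(a['color'],(800,600))]),'s.png');save(cv2.resize(b['color'],(800,600)),'t.png')
E
```

```text
{'time': 0.0, 'q': array([-1.15588535e+00,  2.64773287e-01,  1.60539004e+00,  1.44603039e-05,
        1.27365977e+00, -3.68739117e-02]), 'joint_vel': array([ 0.00117509,  0.0010066 , -0.00123401,  0.00029857,  0.00052801,
       -0.00158335]), 'joint_torque': array([ 6.28828875e-04, -5.15115309e+01, -3.67315328e+01, -2.40911896e-05,
        1.29407897e-02,  2.52310872e-05]), 'tool_pos': array([ 0.29441199, -0.60660344,  0.22993977]), 'tcp_rot': array([-3.05964310e+00, -7.03144285e-01,  6.36534497e-04]), 'wrist_force': array([ 0.7391372 , -0.35589303, -0.22059622]), 'torque': array([ 0.00726617, -0.05418662,  0.03389055]), 'grip_force': 0.0, 'width': 0.9999153194359058}
scene {'color': 0, 'intrinsics': array([[474.6851,   0.    , 246.5618],
       [  0.    , 474.6851, 190.0239],
       [  0.    ,   0.    ,   1.    ]]), 'world_from_camera': array([[ 0.2402, -0.6176,  0.7489,  1.4264],
       [ 0.9707,  0.1613, -0.1783, -0.0775],
       [-0.0107,  0.7698,  0.6382,  0.8886],
       [ 0.    ,  0.    ,  0.    ,  1.    ]]), 'shot': 1}
mount [(0.95, [391.9, 196.4, 419.2, 252.6]), (0.94, [269
[... 1315 characters left out ...]
, (0.65, [242.4, 157.0, 256.1, 177.9]), (0.63, [183.9, 273.3, 206.3, 293.0])]
mount_tab [(0.97, [122.3, 114.6, 148.9, 140.5]), (0.76, [237.9, 158.1, 256.4, 179.7]), (0.64, [112.7, 237.0, 142.0, 256.2]), (0.63, [218.9, 262.9, 246.2, 283.5]), (0.55, [182.8, 273.2, 204.7, 292.0])]
mount_foot [(0.89, [119.5, 116.4, 147.4, 143.6]), (0.77, [240.5, 159.8, 254.5, 179.1]), (0.66, [110.5, 235.9, 141.4, 258.6]), (0.55, [184.3, 276.5, 208.2, 293.5]), (0.55, [217.7, 261.5, 239.7, 283.1])]
stand [(0.72, [309.8, 154.5, 407.4, 198.8]), (0.16, [291.6, 225.5, 304.6, 236.5])]
keeper [(0.97, [308.1, 152.8, 403.0, 197.1])]
stop [(0.76, [310.5, 155.4, 407.8, 202.0])]
channel [(0.57, [310.9, 149.3, 403.4, 200.7])]
```

View pics/s.png

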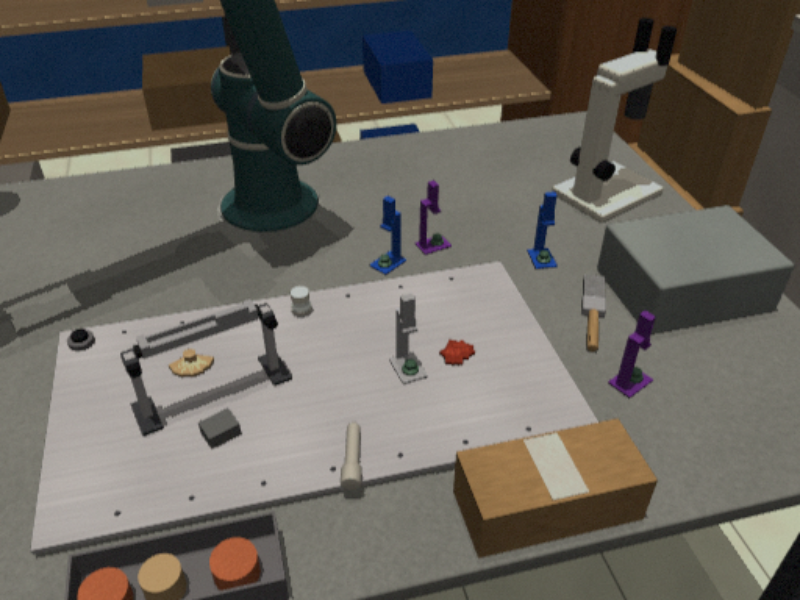

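View pics/t.png

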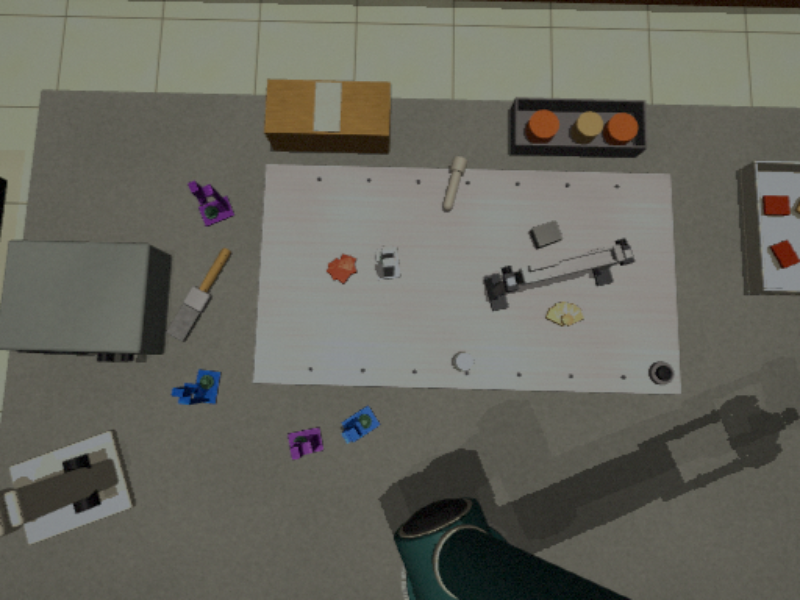

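Candidates that could be the mount (scene, 512-px frame): steel one at (262,217), blue at (248,152) and (348,148), purple at (278,140) and (405,226). I choose the steel one at (262,217), which is at (248,168) in the top view. Next is a close crop of it and the stand.

```bash
python3 - <<'E'
from h import *
a=read_camera('scene');b=read_camera('top')
cs=cv2.resize(a['color'][180:255,225:300],(400,400),interpolation=3);ct=cv2.resize(b['color'][150:190,228:268],(400,400),interpolation=3)
ss=cv2.resize(a['color'][185:285,70:200],(400,200*400//260),interpolation=3);st=cv2.resize(b['color'][145:205,300:415],(400,209),interpolation=3)
ss=cv2.copyMakeBorder(ss[:200],0,max(0,200-ss.shape[0]),0,0,0);ss=ss[:200]
st=st[:200]
save(np.vstack([np.hstack([cs,ct]),np.hstack([ss[:200],st])]),'c.png')
for p,u,v in((a,262,243),(b,248,177)): print(onz(p['intrinsics'],wfc(p),u,v,.01))
E
```

```text
[0.61118546 0.15519595 0.01      ]
[0.56442793 0.15349298 0.01      ]
```

View pics/c.png

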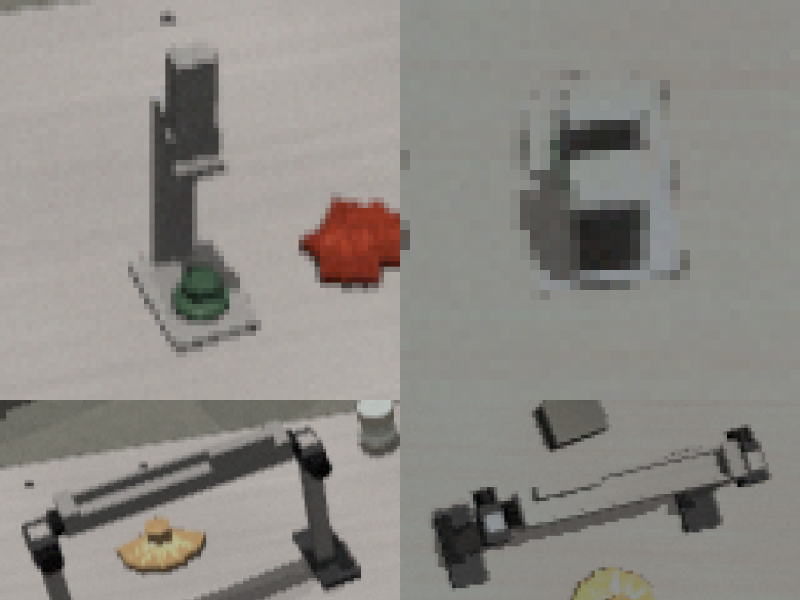

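The crop confirms the steel mount with the green fitting, hook pointing roughly world +x. Next I bring the wrist camera in for close views.

```bash
cat >> h.py <<'E'
np.set_printoptions(precision=4,suppress=True)
def state():
    s=status.read_state();return s,R.from_rotvec(s['tcp_rot']).as_matrix(),np.array(s['tool_pos'])
def delta(X,yaw=None):
    s,M,p=state();print('t',round(s['time'],2),'p',p,'yawx',np.degrees(np.arctan2(M[1,0],M[0,0])),'tilt',M[:,2],'F',s['wrist_force'],'w',round(s['width'],3),s['grip_force'])
    print('tool shift',M.T@(np.array(X)-p))
E
python3 - <<'E'
from h import *
delta([.42,-.12,.42])
s,M,p=state();w=read_camera('wrist')
print(M,w['intrinsics'],w['mount'],[k for k in w])
E
```

```text
t 0.9 p [ 0.2947 -0.6073  0.2313] yawx 25.884595851180777 tilt [ 0.     -0.0001 -1.    ] F [ 0.5292 -0.7043 -0.3075] w 0.998 0.0
tool shift [ 0.3255 -0.3837 -0.1887]
[[ 0.8997  0.4366  0.    ]
 [ 0.4366 -0.8997 -0.0001]
 [-0.      0.0001 -1.    ]] [[290.5794   0.     256.0134]
 [  0.     290.5794 191.6312]
 [  0.       0.       1.    ]] [[-0.0016  0.9526  0.3041  0.0774]
 [ 1.      0.0017 -0.     -0.002 ]
 [-0.0006  0.3041 -0.9526 -0.1435]
 [ 0.      0.      0.      1.    ]] ['color', 'intrinsics', 'mount', 'shot']
```

drive_tool([
  [0,0,6.5,0,0,-0.035,1],
  [0,0,6.5,0,0,-0.035,1],
  [0,0,6.5,0,0,-0.035,1],
  [0,0,6.4,0,0,-0.035,1],
  [0,0,0,0.012,-0.038,-0.005,1],
  [0,0,0,0.012,-0.038,-0.005,1],
  [0,0,0,0.012,-0.038,-0.005,1],
  [0,0,0,0.012,-0.038,-0.005,1],
])

```text
time: 1.62
tool_pos: [0.3429, -0.4539, 0.3918]
tcp_rot: [3.141, -0.002, 0.001]
wrist_force: [1.4, 1.3, 0.8]
width: 1.0
grip_force: 0.0
```

drive_tool([
  [0,0,0,0.012,-0.038,0,1],
  [0,0,0,0.012,-0.038,0,1],
  [0,0,0,0.012,-0.038,0,1],
  [0,0,0,0.012,-0.038,0,1],
  [0,0,0,0.012,-0.038,0,1],
  [0,0,0,0.012,-0.038,0,1],
  [0,0,0,0.005,-0.038,0,1],
  [0,0,0,0,0,0,1],
])

```text
time: 2.28
tool_pos: [0.4206, -0.1835, 0.392]
tcp_rot: [-3.139, -0.01, -0.003]
wrist_force: [-0.4, -0.9, 0.2]
width: 1.0
grip_force: 0.0
```

```bash
python3 - <<'E'
from h import *
delta([.42,-.12,.42])
s,M,p=state();w=read_camera('wrist');np.savez('w1.npz',c=w['color'],T=wfc(w,s),K=w['intrinsics'])
for t in('mount','stand'): print(t,[(round(m['score'],2),m['bbox']) for m in masks_of(w,t)])
save(cv2.resize(w['color'],(800,600)),'w1.png')
E
```

```text
t 2.28 p [ 0.4206 -0.1835  0.392 ] yawx 0.35486401462214656 tilt [ 0.0019  0.003  -1.    ] F [-0.4391 -0.9388  0.2368] w 1.0 0.0
tool shift [-0.0001 -0.0636 -0.0278]
mount [(0.89, [0.7, 15.0, 66.1, 60.7]), (0.8, [0.0, 219.8, 26.7, 243.0]), (0.8, [0.0, 196.8, 82.3, 262.7]), (0.59, [141.7, 1.7, 330.8, 100.4])]
stand [(0.7, [145.4, 1.3, 331.2, 98.4])]
```

View pics/w1.png

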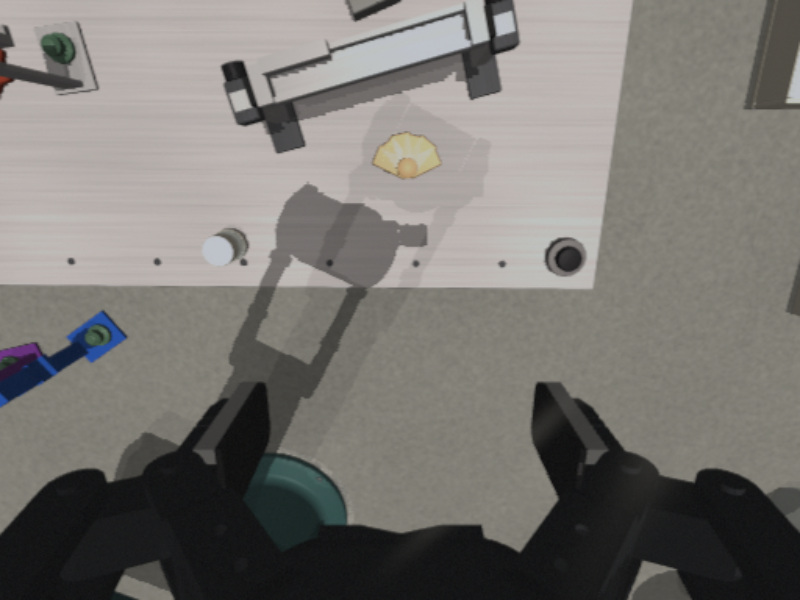

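The picture shows the stand at about (365,55), with its keeper on the far (+x) left side and its stop at the left (+y) end. So stand x is roughly world +x, yawed a little. The steel mount's tray is at (65,60). I need better-centred views.

drive_tool([
  [0,0,0,0.018,-0.02,0,1],
  [0,0,0,0.018,-0.02,0,1],
  [0,0,0,0.018,-0.02,0,1],
  [0,0,0,0.018,-0.01,0,1],
  [0,0,0,0,0,0,1],
])

```text
time: 2.85
tool_pos: [0.494, -0.1193, 0.3905]
tcp_rot: [-3.141, 0.0, -0.0]
wrist_force: [-0.4, 0.3, -0.4]
width: 1.003
grip_force: 0.0
```

```bash
cat > shot.py <<'E'
from h import *
import sys
n=sys.argv[1]
delta([0.5,0,.4])
s,M,p=state();w=read_camera('wrist');np.savez(n+'.npz',c=w['color'],T=wfc(w,s),K=w['intrinsics'])
E
python3 shot.py w2
```

```text
t 2.85 p [ 0.494  -0.1193  0.3905] yawx -0.008677946367469857 tilt [ 0.0002  0.0009 -1.    ] F [-0.3765  0.2612 -0.3538] w 1.003 0.0
tool shift [ 0.006  -0.1193 -0.0094]
```

drive_tool([
  [0,0,0,0,-0.038,0,1],
  [0,0,0,0,-0.038,0,1],
  [0,0,0,0,-0.038,0,1],
  [0,0,0,0,0,0,1],
])

```text
time: 3.23
tool_pos: [0.4913, -0.0019, 0.3914]
tcp_rot: [-3.139, -0.004, 0.0]
wrist_force: [-0.1, -0.4, -0.2]
width: 0.999
grip_force: 0.0
```

```bash
python3 shot.py w3
```

```text
t 3.23 p [ 0.4913 -0.0019  0.3914] yawx 0.13539934064227516 tilt [-0.0002  0.0031 -1.    ] F [-0.0509 -0.3787 -0.2084] w 0.999 0.0
tool shift [ 0.0087 -0.0019 -0.0086]
```

drive_tool([
  [0,0,0,0,-0.038,0,1],
  [0,0,0,0,-0.038,0,1],
  [0,0,0,0,-0.038,0,1],
  [0,0,0,0,0,0,1],
])

```text
time: 3.62
tool_pos: [0.4918, 0.1116, 0.3911]
tcp_rot: [-3.139, -0.003, 0.001]
wrist_force: [-0.2, -0.0, 0.6]
width: 1.003
grip_force: 0.0
```

```bash
python3 shot.py w4; python3 - <<'E'
from h import *
I=[np.load(f'w{i}.npz')['c'] for i in(2,3,4)]
# stand crops from w2,w3 and mount crops from w3,w4
save(np.vstack([np.hstack([cv2.resize(I[0][:192],(400,150)),cv2.resize(I[1][:192],(400,150))]),cv2.resize(I[2][:288],(800,450))]),'v.png')
E
```

```text
t 3.62 p [0.4918 0.1116 0.3911] yawx 0.12405226437411092 tilt [-0.0005  0.0026 -1.    ] F [-0.1673 -0.0277  0.6139] w 1.003 0.0
tool shift [ 0.0079  0.1116 -0.0092]
```

View pics/v.png

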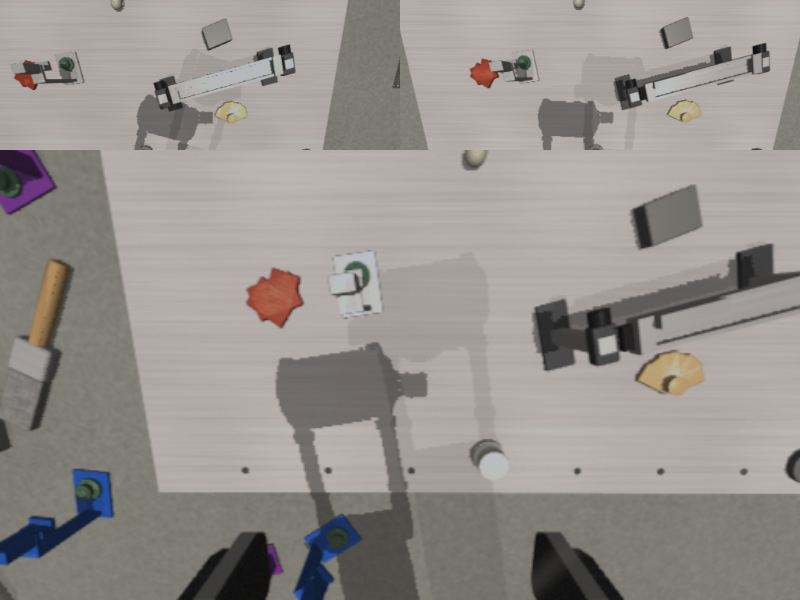

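```bash
python3 - <<'E'
from h import *
I={i:np.load(f'w{i}.npz')['c'] for i in(2,3,4)}
def tile(i,x0,y0,w,h,s,g=10):
    t=cv2.resize(I[i][y0:y0+h,x0:x0+w],None,fx=s,fy=s,interpolation=cv2.INTER_CUBIC)
    for x in range(-(-x0//g)*g,x0+w,g): cv2.line(t,(int((x-x0)*s),0),(int((x-x0)*s),6 if x%50 else 14),(255,0,0),1)
    for y in range(-(-y0//g)*g,y0+h,g): cv2.line(t,(0,int((y-y0)*s)),(6 if y%50 else 14,int((y-y0)*s)),(255,0,0),1)
    return t
a=np.hstack([tile(3,118,55,65,50,6.15)[:300,:400],tile(4,200,58,65,50,6.15)[:300,:400]])
b=tile(2,195,55,200,75,4); 
save(np.vstack([a,b]),'d.png')
print(a.shape,b.shape)
E
```

```text
(300, 800, 3) (300, 800, 3)
```

View pics/d.png

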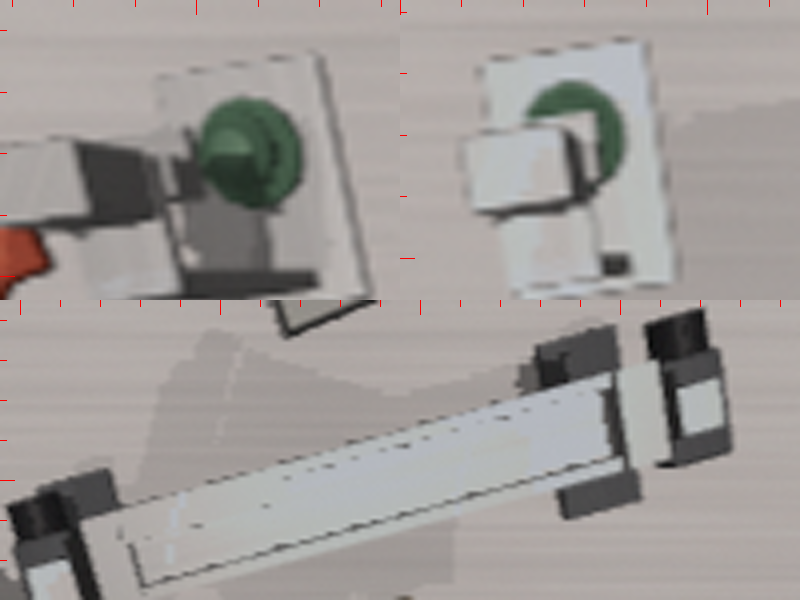

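```bash
cat > fit.py <<'E'
from h import *
from scipy.optimize import least_squares
W={i:np.load(f'w{i}.npz') for i in(1,2,3,4)}
def fit(obs,x0):
    def f(v):
        Rz=R.from_euler('z',v[3]).as_matrix()
        return np.concatenate([proj(W[i]['K'],W[i]['T'],Rz@(np.array(X)/1e3)+v[:3])-uv for i,X,uv in obs])
    r=least_squares(f,x0,loss='soft_l1');return r.x,f(r.x).reshape(-1,2)
m4=lambda x,y:np.array([200+(x-400)/6.15,58+y/6.15]);m3=lambda x,y:np.array([118+x/6.15,55+y/6.15])
s2=lambda x,y:np.array([195+x/4,55+(y-300)/4]);s1=lambda x,y:np.array([x,y])/1.5625
mo=[(4,(5,10,149),m4(468,137)),(4,(5,-10,149),m4(560,124)),(4,(-9,-10,149),m4(574,208)),(4,(-9,10,149),m4(476,213)),
(4,(34,22,5),m4(486,62)),(4,(34,-22,5),m4(645,40)),(4,(-28,-22,5),m4(678,285)),
(3,(5,-10,149),m3(75,140)),(3,(-9,-10,149),m3(90,222)),(3,(34,22,5),m3(156,80)),(3,(34,-22,5),m3(318,55)),(3,(-28,-22,5),m3(370,292))]
so=[(2,(17,-75,14),s2(618,372)),(2,(-11,-75,14),s2(632,468)),(2,(13,-75,0),s2(603,392)),(2,(-7,-75,0),s2(617,458)),(2,(-7,75,5),s2(142,587)),
(1,(7,25,10),s1(330,54)),(1,(7,25,24),s1(328,41)),(1,(-7,75,5),s1(272,98)),(1,(-7,-75,5),s1(471,41))]
if __name__=='__main__':
    v,e=fit(mo,[.56,.155,.01,.1]);print('mount',v,np.degrees(v[3]));print(e)
    u,e=fit(so,[.55,-.16,.14,.25]);print('stand(floor)',u,np.degrees(u[3]));print(e)
    np.savez('fit.npz',m=v,s=u)
    def boxes(i,v,bs,img,s,x0,y0):
        Rz=R.from_euler('z',v[3]).as_matrix()
        for b in bs:
            c=[(x,y,z) for x in b[:2] for y in b[2:4] for z in b[4:]]
            P=[(proj(W[i]['K'],W[i]['T'],Rz@(np.array(q)/1e3)+v[:3])-[x0,y0]+.5)*s*8 for q in c]
            for a in range(8):
                for d in(1,2,4):
                    if not a&d: cv2.line(img,tuple(int(k) for k in P[a]),tuple(int(k) for k in P[a|d]),(255,0,0),1,cv2.LINE_AA,3)
    mb=[(-28,34,-22,22,0,5),(-9,5,-10,10,111,149),(-4,11,-12,12,85,91)]
    sb=[(-11,-7,-75,75,0,10),(13,17,-75,75,0,10),(7,17,25,75,10,24)]
    def tile(i,x0,y0,w,h,s,v,bs):
        t=cv2.resize(W[i]['c'][y0:y0+h,x0:x0+w],None,fx=s,fy=s,interpolation=cv2.INTER_CUBIC);boxes(i,v,bs,t,s,x0,y0);return t
    T=np.vstack([np.hstack([tile(4,200,58,66,50,6,v,mb)[:,:396],tile(1,140,0,101,75,4,u,sb)[:300]]),tile(2,195,55,200,75,4,u,sb)])if 0 else None
    a=tile(4,200,55,60,50,6,v,mb);b=tile(1,143,0,145,75,3,u,sb);b=cv2.copyMakeBorder(b,0,75,0,0,0)
    save(np.vstack([np.hstack([a,b])[:,:795],tile(2,195,55,200,75,4,u,sb)[:,:795]]),'o.png')
E
python3 fit.py
```

```text
mount [0.585  0.1572 0.0208 0.1245] 7.134763491348794
[[-1.0442  0.401 ]
 [ 0.8224  0.2581]
 [ 0.3624 -0.8614]
 [-0.3271  0.5266]
 [-0.8174 -0.1252]
 [ 0.2488 -0.2034]
 [ 0.0671 -0.2013]
 [ 0.0321  0.1587]
 [ 0.5864 -0.6411]
 [-0.1289 -0.3889]
 [ 0.1717  0.0266]
 [-0.4197  1.3158]]
stand(floor) [ 0.564  -0.1565  0.1622  0.251 ] 14.38258828855833
[[ 0.1897 -0.3741]
 [ 0.4019  0.5474]
 [ 0.853  -0.8619]
 [-0.0355 -0.2501]
 [-0.4704 -0.5595]
 [ 0.1322  1.503 ]
 [-0.5181  7.111 ]
 [ 0.2523 -1.0898]
 [-0.8075  0.0061]]
```

View pics/o.png

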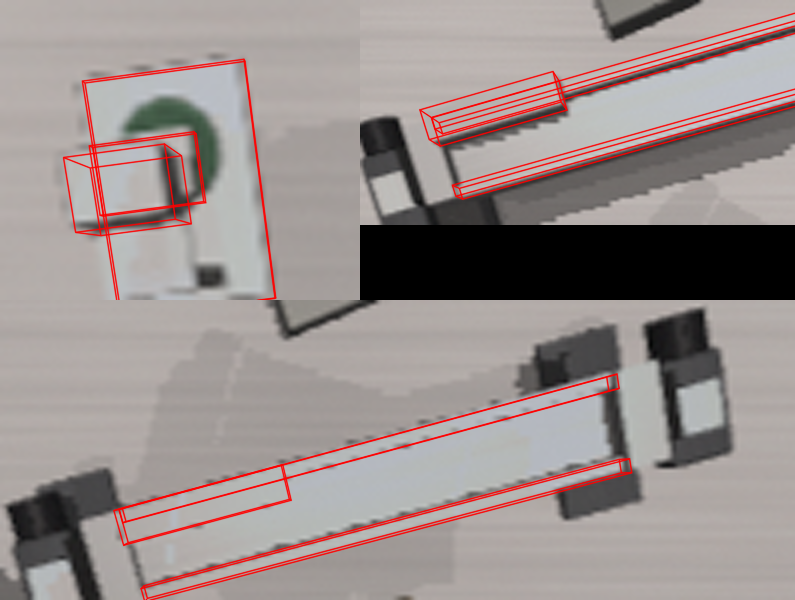

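The overlay fits. Mount: about (0.585, 0.157), yaw 7.1°, base at z ≈ 0.02. Stand: about (0.564, -0.157), yaw 14.4°, floor at z ≈ 0.16. The keeper box lines up in the first wrist view. I will grasp by closing along the mount's y.

drive_tool([
  [0,0,-7.0,0,0,0,0.8],
  [0,0,0,0.032,-0.0113,0.015,0.8],
  [0,0,0,0.032,-0.0113,0.015,0.8],
  [0,0,0,0.032,-0.0113,0.015,0.8],
  [0,0,0,0,0,0.038,0.8],
  [0,0,0,0,0,0.038,0.8],
  [0,0,0,0,0,0.038,0.8],
  [0,0,0,0,0,0.02,0.8],
])

```text
time: 4.33
tool_pos: [0.5811, 0.1498, 0.2065]
tcp_rot: [3.133, 0.187, -0.012]
wrist_force: [-0.9, -0.2, -0.3]
width: 0.799
grip_force: 0.0
```

drive_tool([
  [0,0,0,0,0,0,0.8],
])

```text
time: 4.42
tool_pos: [0.5794, 0.1496, 0.205]
tcp_rot: [3.133, 0.187, -0.019]
wrist_force: [-1.4, -0.6, -0.7]
width: 0.799
grip_force: 0.0
```

```bash
python3 - <<'E'
from h import *
delta([.583,.157,.138])
s,M,p=state();w=read_camera('wrist');T=wfc(w,s);m=np.load('fit.npz')['m']
t=w['color'].copy()
Rz=R.from_euler('z',m[3]).as_matrix()
for b in[(-28,34,-22,22,0,5),(-9,5,-10,10,111,149)]:
    for z in b[4:]:
        q=np.array([proj(w['intrinsics'],T,Rz@(np.array([x,y,z])/1e3)+m[:3]) for x,y in((b[0],b[2]),(b[0],b[3]),(b[1],b[3]),(b[1],b[2]))])
        cv2.polylines(t,[q.round().astype(int)],True,(255,0,0),1)
save(cv2.resize(t,(800,600)),'g.png')
E
```

```text
t 4.42 p [0.5794 0.1496 0.205 ] yawx 6.821144522258624 tilt [-0.012  -0.004  -0.9999] F [-1.388  -0.5853 -0.7178] w 0.799 0.0
tool shift [ 0.0053 -0.0071  0.067 ]
```

View pics/g.png

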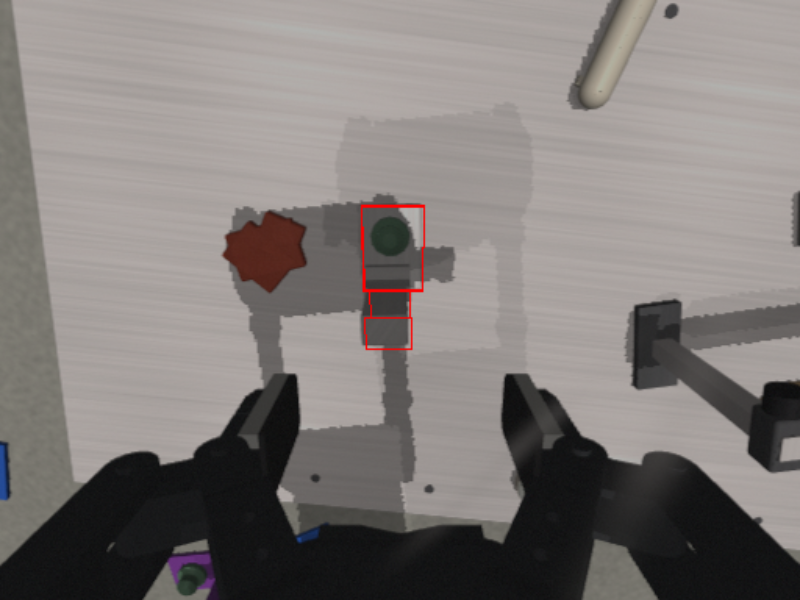

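The overlay agrees with the picture to within a couple of pixels: tab at (388,333), fitting at (390,237). I'll descend in two steps.

drive_tool([
  [0,0,0,0.0025,-0.0038,0.005,0.8],
  [0,0,0,0.0025,-0.0038,0.005,0.8],
  [0,0,0,0,0,0.005,0.8],
  [0,0,0,0,0,0,0.8],
  [0,0,0,0,0,0,0.8],
])

```text
time: 4.88
tool_pos: [0.5874, 0.1623, 0.1981]
tcp_rot: [3.136, 0.192, 0.002]
wrist_force: [0.6, -1.3, 1.1]
width: 0.799
grip_force: 0.0
```

```bash
python3 -c "
from h import *
delta([.583,.157,.138])"
```

```text
t 4.88 p [0.5874 0.1623 0.1981] yawx 7.014341394076784 tilt [ 0.0011  0.0001 -1.    ] F [ 0.5617 -1.2566  1.1047] w 0.799 0.0
tool shift [-0.0051  0.0047  0.0601]
```

drive_tool([
  [0,0,0,-0.0025,0.0025,0,0.6],
  [0,0,0,-0.0025,0.0025,0,0.6],
  [0,0,0,0,0,0,0.6],
  [0,0,0,0,0,0,0.6],
  [0,0,0,0,0,0,0.6],
  [0,0,0,0,0,0,0.6],
  [0,0,0,0,0,0,0.6],
])

```text
time: 5.47
tool_pos: [0.5828, 0.1566, 0.1973]
tcp_rot: [-3.136, -0.191, -0.0]
wrist_force: [-0.7, 0.4, 0.9]
width: 0.598
grip_force: 0.0
```

drive_tool([
  [0,0,0,0,0,0.011,0.6],
  [0,0,0,0,0,0.012,0.6],
  [0,0,0,0,0,0.012,0.6],
  [0,0,0,0,0,0.012,0.6],
  [0,0,0,0,0,0.012,0.6],
  [0,0,0,0,0,0,0.6],
  [0,0,0,0,0,0,0.6],
  [0,0,0,0,0,0,0.6],
])

```text
time: 6.13
tool_pos: [0.5829, 0.1566, 0.1382]
tcp_rot: [3.136, 0.191, -0.0]
wrist_force: [0.1, 0.5, 0.2]
width: 0.599
grip_force: 0.0
```

```bash
python3 -c "
from h import *
delta([.583,.157,.138])"
```

```text
t 6.13 p [0.5829 0.1566 0.1382] yawx 6.986621559044979 tilt [-0.0001 -0.     -1.    ] F [0.0501 0.4819 0.224 ] w 0.599 0.0
tool shift [ 0.0002 -0.0004  0.0002]
```

drive_tool([
  [0,0,0,0,0,0,0.4],
  [0,0,0,0,0,0,0.3],
  [0,0,0,0,0,0,0.26],
  [0,0,0,0,0,0,0.22],
  [0,0,0,0,0,0,0.15],
  [0,0,0,0,0,0,0.0],
  [0,0,0,0,0,0,0.0],
  [0,0,0,0,0,0,0.0],
], force=60)

```text
time: 6.8
tool_pos: [0.5836, 0.1568, 0.1393]
tcp_rot: [-3.135, -0.191, -0.003]
wrist_force: [2.0, 0.7, 6.4]
width: 0.221
grip_force: 59.2
```

drive_tool([
  [0,0,0,0,0,-0.01,0],
  [0,0,0,0,0,-0.02,0],
  [0,0,0,0,0,-0.02,0],
  [0,0,0,0,0,-0.02,0],
  [0,0,0,0,0,-0.02,0],
  [0,0,0,0,0,-0.01,0],
  [0,0,0,0,0,0,0],
  [0,0,0,0,0,0,0],
])

```text
time: 7.47
tool_pos: [0.5824, 0.1565, 0.2379]
tcp_rot: [3.136, 0.191, -0.001]
wrist_force: [-0.4, -0.5, -2.1]
width: 0.22
grip_force: 58.8
```

```bash
python3 - <<'E'
from h import *
delta([.56,.0,.25])
s,M,p=state();w=read_camera('wrist');np.savez('w5.npz',c=w['color'],T=wfc(w,s),K=w['intrinsics'])
save(cv2.resize(w['color'],(800,600)),'l.png')
E
```

```text
t 7.47 p [0.5824 0.1565 0.2379] yawx 6.982411506960766 tilt [-0.0004 -0.0001 -1.    ] F [-0.3958 -0.5168 -2.0795] w 0.22 58.783156871795654
tool shift [-0.0413  0.1526 -0.012 ]
```

View pics/l.png

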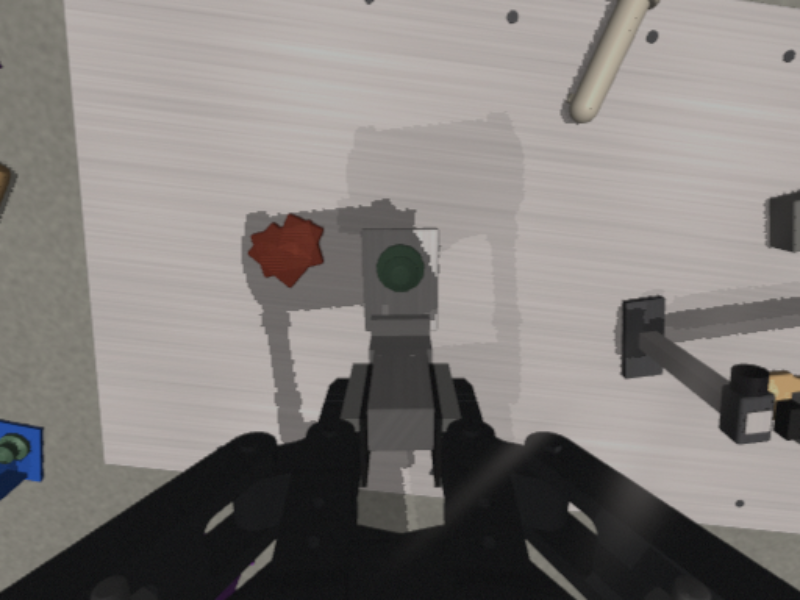

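The mount is lifted and held upright: tray at (400,270), tab between the pads at (400,410), sherd untouched. Now I work out its pose in the tool frame and the waypoints.

```bash
cat > way.py <<'E'
from h import *
u=np.load('fit.npz')['s'];Rs=R.from_euler('z',u[3]).as_matrix()
def rel():
    s,M,p=state();q=Rs.T@(p-u[:3])*1e3
    print('t',round(s['time'],2),'tcp in stand mm (z over fitted floor)',q,'dyaw',np.degrees(np.arctan2(M[1,0],M[0,0])-u[3]),'tilt',M[:,2][:2],'F stand',Rs.T@s['wrist_force'],'tq',s['torque'],'w',round(s['width'],3),round(s['grip_force'],1))
E
python3 - <<'E'
from way import *
from scipy.optimize import least_squares
rel()
W=np.load('w5.npz');s,M,p=state()
obs=[((34,22,5),(362,229)),((34,-22,5),(438,229)),((11,12,91),(370,316)),((11,-12,91),(430,316)),((5,10,149),(368,408)),((5,-10,149),(433,408)),((-9,10,149),(367,448)),((-9,-10,149),(435,448))]
def f(v):
    Rz=R.from_euler('z',v[3]).as_matrix()
    return np.concatenate([proj(W['K'],W['T'],Rz@(np.array(X)/1e3)+v[:3])-np.array(c)/1.5625 for X,c in obs])
r=least_squares(f,[*p[:2],p[2]-.117,.12],loss='soft_l1');v=r.x
print(v,np.degrees(v[3]),'offset in tool',M.T@(v[:3]-p));print(f(v).reshape(-1,2))
E
```

```text
t 7.52 tcp in stand mm (z over fitted floor) [ 94.8958 298.6172  74.5716] dyaw -7.396642271004599 tilt [-0.0024 -0.0006] F stand [-0.2985  0.3173 -3.077 ] tq [ 0.0094  0.0789 -0.0269] w 0.221 58.8
[0.5847 0.1585 0.1171 0.1231] 7.052028621919958 offset in tool [ 0.0035 -0.0018  0.1196]
[[-0.3879 -0.2053]
 [ 0.2858 -0.3547]
 [ 0.4662  1.4472]
 [-0.1028  1.3309]
 [-1.2797 -0.6715]
 [ 1.5111 -0.8099]
 [ 0.1322  0.228 ]
 [-0.3958  0.0931]]
```

drive_tool([
  [0,0,-3.7,0,0,0,0],
  [0,0,-3.7,0,0,0,0],
  [0,0,0,-0.0295,0.0248,0,0],
  [0,0,0,-0.0295,0.0248,0,0],
  [0,0,0,-0.0295,0.0248,0,0],
  [0,0,0,-0.0295,0.0248,0,0],
  [0,0,0,-0.0295,0.0248,0,0],
  [0,0,0,-0.0295,0.0248,0,0],
])

```text
time: 8.18
tool_pos: [0.4455, -0.0324, 0.2359]
tcp_rot: [-3.116, -0.395, 0.006]
wrist_force: [0.6, -0.9, -3.2]
width: 0.221
grip_force: 59.2
```

drive_tool([
  [0,0,0,0,0,0,0],
  [0,0,0,0,0,0,0],
  [0,0,0,0,0,0,0],
  [0,0,0,0,0,0,0],
])

```text
time: 8.52
tool_pos: [0.4483, -0.0309, 0.2375]
tcp_rot: [-3.116, -0.394, 0.002]
wrist_force: [0.6, 0.3, -3.4]
width: 0.223
grip_force: 59.5
```

```bash
python3 -c "
from way import *
rel()"
```

```text
t 8.52 tcp in stand mm (z over fitted floor) [-80.8912 150.4501  75.262 ] dyaw 0.03876312801866623 tilt [-0.0012  0.0006] F stand [ 0.6526  0.1702 -3.3659] tq [-0.0203  0.0175 -0.0068] w 0.223 59.5
```

drive_tool([
  [0,0,0,0,0.022,0,0],
  [0,0,0,0,0.03,0,0],
  [0,0,0,0,0.03,0,0],
  [0,0,0,0,0.03,0.004,0],
  [0,0,0,0,0.03,0.004,0],
  [0,0,0,0,0.018,0.004,0],
  [0,0,0,0,0.01,0,0],
  [0,0,0,0,0,0,0],
])

```text
time: 9.18
tool_pos: [0.4913, -0.1969, 0.2254]
tcp_rot: [-3.116, -0.393, 0.002]
wrist_force: [0.4, -0.7, -2.8]
width: 0.226
grip_force: 59.8
```

drive_tool([
  [0,0,0,0.01,0,0,0],
  [0,0,0,0.015,0,0,0],
  [0,0,0,0.015,0,0,0],
  [0,0,0,0.01,0,0,0],
  [0,0,0,0.005,0,0,0],
  [0,0,0,0,0,0,0],
  [0,0,0,0,0,0,0],
  [0,0,0,0,0,0,0],
])

```text
time: 9.85
tool_pos: [0.5434, -0.1823, 0.2261]
tcp_rot: [-3.117, -0.394, 0.001]
wrist_force: [-0.3, -1.0, -1.8]
width: 0.223
grip_force: 59.8
```

```bash
python3 - <<'E'
from way import *
rel()
s,M,p=state();w=read_camera('wrist');np.savez('w6.npz',c=w['color'],T=wfc(w,s),K=w['intrinsics'],M=M,p=p)
b=read_camera('scene');np.savez('sc.npz',c=b['color'],T=wfc(b),K=b['intrinsics'])
T=wfc(w,s);t=cv2.resize(w['color'],(1024,768),interpolation=cv2.INTER_CUBIC)
def draw(o,Rz,bs):
    for bx in bs:
        c=[(x,y,z) for x in bx[:2] for y in bx[2:4] for z in bx[4:]]
        P=[(proj(w['intrinsics'],T,Rz@(np.array(q)/1e3)+o)+.5)*2 for q in c]
        for a in range(8):
            for d in(1,2,4):
                if not a&d: cv2.line(t,tuple(int(k*8) for k in P[a]),tuple(int(k*8) for k in P[a|d]),(255,0,0),1,cv2.LINE_AA,3)
draw(u[:3],Rs,[(-11,-7,-75,75,0,10),(13,17,-75,75,0,10),(7,17,25,75,10,24)])
Mz=M@np.diag([1,-1,-1]);draw(p+M@np.array([.0025,0,.1196]),Mz,[(-4,11,-12,12,85,91)])
save(t[100:700,112:912],'h.png')
E
```

```text
t 9.85 tcp in stand mm (z over fitted floor) [-26.3733 -19.8538  63.9242] dyaw 0.025182169412794612 tilt [-0.0008  0.0001] F stand [-0.5739 -0.9027 -1.7993] tq [-0.0356 -0.0213 -0.0101] w 0.223 59.8
```

View pics/h.png

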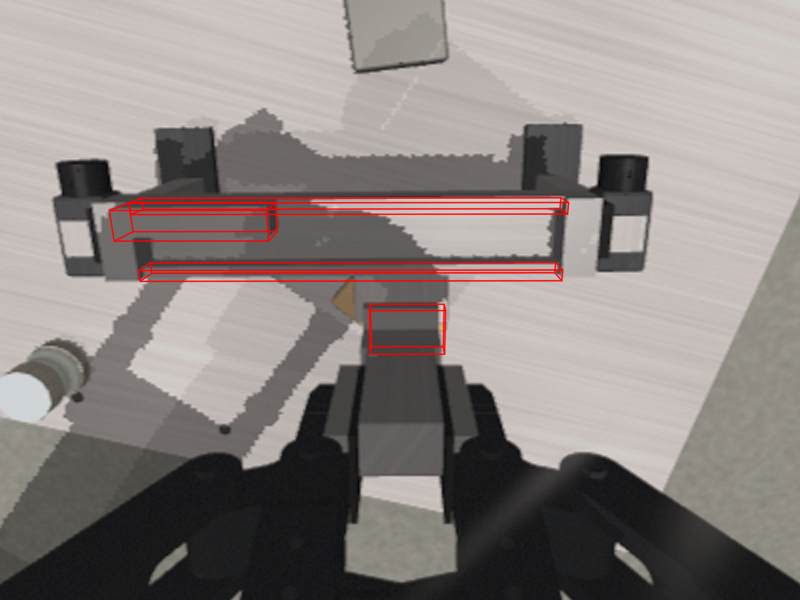

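The overlay matches: lip at rows 262–281, keeper at upper left, nose at (407,330) in front of the lip in the open length. I move in over the channel and start lowering.

drive_tool([
  [0,0,0,0.006,0,0,0],
  [0,0,0,0.006,0,0,0],
  [0,0,0,0.006,0,0,0],
  [0,0,0,0.0055,0,0,0],
  [0,0,0,0,0,0,0],
  [0,0,0,0,0,0,0],
  [0,0,0,0,0,0,0],
  [0,0,0,0,0,0,0],
])

```text
time: 10.62
tool_pos: [0.5663, -0.1767, 0.2262]
tcp_rot: [-3.117, -0.393, 0.001]
wrist_force: [-0.9, -0.8, -1.8]
width: 0.223
grip_force: 59.8
```

```bash
python3 -c "
from way import *
rel()"
```

```text
t 10.62 tcp in stand mm (z over fitted floor) [ -2.7696 -20.1311  63.9732] dyaw 0.004801818939691389 tilt [-0.0004  0.    ] F stand [-1.0964 -0.5867 -1.7884] tq [-0.0035  0.0348 -0.0423] w 0.223 59.8
```

drive_tool([
  [0,0,0,0,0,0.003,0],
  [0,0,0,0,0,0.003,0],
  [0,0,0,0,0,0.003,0],
  [0,0,0,0,0,0.003,0],
  [0,0,0,0,0,0.002,0],
  [0,0,0,0,0,0,0],
  [0,0,0,0,0,0,0],
  [0,0,0,0,0,0,0],
])

```text
time: 11.28
tool_pos: [0.5666, -0.1767, 0.2123]
tcp_rot: [3.117, 0.393, 0.0]
wrist_force: [1.0, -0.7, -2.9]
width: 0.225
grip_force: 59.8
```

```bash
python3 -c "
from way import *
rel()"
```

```text
t 11.28 tcp in stand mm (z over fitted floor) [ -2.5479 -20.2217  50.1382] dyaw 0.004780280425795837 tilt [ 0.0001 -0.    ] F stand [ 0.7618 -0.902  -2.9465] tq [ 0.0082 -0.0276 -0.0257] w 0.225 59.8
```

drive_tool([
  [0,0,0,0,0,0.0015,0],
  [0,0,0,0,0,0.0015,0],
  [0,0,0,0,0,0.0015,0],
  [0,0,0,0,0,0.0015,0],
  [0,0,0,0,0,0,0],
  [0,0,0,0,0,0,0],
])

```text
time: 11.78
tool_pos: [0.5664, -0.1766, 0.206]
tcp_rot: [-3.117, -0.393, 0.001]
wrist_force: [-0.2, 0.6, -2.3]
width: 0.223
grip_force: 59.8
```

drive_tool([
  [0,0,0,0,0,0.0015,0],
  [0,0,0,0,0,0.0015,0],
  [0,0,0,0,0,0,0],
  [0,0,0,0,0,0,0],
])

```text
time: 12.12
tool_pos: [0.5664, -0.1766, 0.2031]
tcp_rot: [-3.117, -0.393, 0.001]
wrist_force: [-0.0, -0.8, -2.9]
width: 0.223
grip_force: 59.8
```

drive_tool([
  [0,0,0,0,0,0.0015,0],
  [0,0,0,0,0,0.001,0],
  [0,0,0,0,0,0,0],
  [0,0,0,0,0,0,0],
])

```text
time: 12.45
tool_pos: [0.5664, -0.1766, 0.2006]
tcp_rot: [-3.117, -0.393, 0.0]
wrist_force: [0.4, -0.7, -2.5]
width: 0.223
grip_force: 59.8
```

```bash
python3 -c "
from way import *
rel()"
```

```text
t 12.45 tcp in stand mm (z over fitted floor) [ -2.6927 -20.1067  38.4102] dyaw 0.004264241094835658 tilt [-0.0003  0.0001] F stand [ 0.1804 -0.722  -2.5179] tq [-0.0125  0.0261  0.0831] w 0.223 59.8
```

drive_tool([
  [0,0,0,0,0,0.001,0],
  [0,0,0,0,0,0.001,0],
  [0,0,0,0,0,0,0],
  [0,0,0,0,0,0,0],
])

```text
time: 12.78
tool_pos: [0.5664, -0.1767, 0.1987]
tcp_rot: [-3.117, -0.393, 0.0]
wrist_force: [0.3, 0.3, -3.0]
width: 0.221
grip_force: 59.8
```

drive_tool([
  [0,0,0,0,0,0.001,0],
  [0,0,0,0,0,0.0005,0],
  [0,0,0,0,0,0,0],
  [0,0,0,0,0,0,0],
])

```text
time: 13.12
tool_pos: [0.5665, -0.1767, 0.1972]
tcp_rot: [-3.117, -0.393, 0.0]
wrist_force: [0.4, -0.1, -2.7]
width: 0.22
grip_force: 59.8
```

drive_tool([
  [0,0,0,0,0,0.001,0],
  [0,0,0,0,0,0,0],
  [0,0,0,0,0,0,0],
])

```text
time: 13.37
tool_pos: [0.5664, -0.1767, 0.1962]
tcp_rot: [-3.117, -0.393, 0.0]
wrist_force: [0.1, 0.7, -2.0]
width: 0.219
grip_force: 59.8
```

drive_tool([
  [0,0,0,0,0,0.001,0],
  [0,0,0,0,0,0,0],
  [0,0,0,0,0,0,0],
])

```text
time: 13.62
tool_pos: [0.5664, -0.1767, 0.1952]
tcp_rot: [-3.117, -0.393, 0.0]
wrist_force: [-0.2, 0.2, -2.1]
width: 0.218
grip_force: 59.8
```

drive_tool([
  [0,0,0,0,0,0.001,0],
  [0,0,0,0,0,0,0],
  [0,0,0,0,0,0,0],
])

```text
time: 13.87
tool_pos: [0.5664, -0.1767, 0.1941]
tcp_rot: [-3.117, -0.393, 0.0]
wrist_force: [0.5, -0.1, -1.7]
width: 0.226
grip_force: 59.8
```

drive_tool([
  [0,0,0,0,0,0.001,0],
  [0,0,0,0,0,0,0],
  [0,0,0,0,0,0,0],
])

```text
time: 14.12
tool_pos: [0.5664, -0.1767, 0.1931]
tcp_rot: [-3.117, -0.393, 0.0]
wrist_force: [-0.4, -0.3, -2.0]
width: 0.224
grip_force: 59.8
```

drive_tool([
  [0,0,0,0,0,0.001,0],
  [0,0,0,0,0,0,0],
  [0,0,0,0,0,0,0],
])

```text
time: 14.37
tool_pos: [0.5664, -0.1767, 0.1922]
tcp_rot: [-3.117, -0.393, 0.0]
wrist_force: [-0.3, 0.6, -2.6]
width: 0.219
grip_force: 59.8
```

drive_tool([
  [0,0,0,0,0,0.001,0],
  [0,0,0,0,0,0,0],
  [0,0,0,0,0,0,0],
])

```text
time: 14.62
tool_pos: [0.5666, -0.1767, 0.1916]
tcp_rot: [3.117, 0.393, 0.001]
wrist_force: [-0.8, -0.1, -0.6]
width: 0.222
grip_force: 59.9
```

drive_tool([
  [0,0,0,0,0,0.001,0],
  [0,0,0,0,0,0,0],
  [0,0,0,0,0,0,0],
])

```text
time: 14.87
tool_pos: [0.5667, -0.1767, 0.1909]
tcp_rot: [3.117, 0.393, 0.001]
wrist_force: [-0.4, 0.2, 1.1]
width: 0.223
grip_force: 60.3
```

drive_tool([
  [0,0,0,0,0,0.001,0],
  [0,0,0,0,0,0,0],
  [0,0,0,0,0,0,0],
])

```text
time: 15.12
tool_pos: [0.5667, -0.1768, 0.19]
tcp_rot: [3.117, 0.393, 0.001]
wrist_force: [-2.1, 1.1, 4.7]
width: 0.225
grip_force: 60.8
```

drive_tool([
  [0,0,0,0,0,0.001,0],
  [0,0,0,0,0,0,0],
  [0,0,0,0,0,0,0],
])

```text
time: 15.37
tool_pos: [0.5668, -0.1768, 0.1894]
tcp_rot: [3.117, 0.393, 0.001]
wrist_force: [-3.2, 1.3, 7.4]
width: 0.224
grip_force: 61.1
```

Contact at TCP z ≈ 0.192, with about 10 N on the rail now. I ease off to a light touch and back away from the back wall slightly.

drive_tool([
  [0,0,0,0,0,-0.001,0],
  [0,0,0,-0.0005,0,-0.001,0],
  [0,0,0,-0.0005,0,-0.0005,0],
  [0,0,0,0,0,0,0],
  [0,0,0,0,0,0,0],
  [0,0,0,0,0,0,0],
])

```text
time: 15.87
tool_pos: [0.5662, -0.1769, 0.1908]
tcp_rot: [3.117, 0.393, 0.002]
wrist_force: [2.8, 0.2, 0.5]
width: 0.224
grip_force: 60.3
```

```bash
python3 -c "
from way import *
rel()"
```

```text
t 15.87 tcp in stand mm (z over fitted floor) [ -2.9564 -20.3011  28.6511] dyaw 0.004955700020970126 tilt [ 0.0014 -0.    ] F stand [ 2.7482 -0.5153  0.4966] tq [ 0.1871 -0.4697 -0.0083] w 0.224 60.3
```

drive_tool([
  [0,0,0,0.0004,0,-0.0007,0],
  [0,0,0,0,0,0,0],
  [0,0,0,0,0,0,0],
  [0,0,0,0,0,0,0],
])

```text
time: 16.2
tool_pos: [0.5658, -0.177, 0.1912]
tcp_rot: [3.117, 0.393, -0.001]
wrist_force: [1.2, 0.8, -0.3]
width: 0.223
grip_force: 60.1
```

```bash
python3 -c "
from way import *
rel()"
```

```text
t 16.2 tcp in stand mm (z over fitted floor) [ -3.3468 -20.2763  29.0431] dyaw 0.0025208200835661293 tilt [-0.0003 -0.0002] F stand [ 1.3163  0.4835 -0.3129] tq [-0.0631 -0.3484  0.0019] w 0.223 60.1
```

drive_tool([
  [0,0,0,0,-0.003,0,0],
  [0,0,0,0,-0.004,0,0],
  [0,0,0,0,-0.004,0,0],
  [0,0,0,0,-0.004,0,0],
  [0,0,0,0,-0.004,0,0],
  [0,0,0,0,-0.004,0,0],
  [0,0,0,0,-0.003,0,0],
])

```text
time: 16.78
tool_pos: [0.5591, -0.151, 0.1913]
tcp_rot: [-3.117, -0.394, 0.001]
wrist_force: [0.3, -0.5, -0.4]
width: 0.221
grip_force: 60.1
```

```bash
python3 -c "
from way import *
rel()"
```

```text
t 16.78 tcp in stand mm (z over fitted floor) [-3.3792  6.5377 29.1283] dyaw 0.022608487746478768 tilt [-0.0005  0.0002] F stand [ 0.2024 -0.6002 -0.408 ] tq [-0.1983 -0.0808 -0.0605] w 0.221 60.1
```

drive_tool([
  [0,0,0,0,-0.003,0,0],
  [0,0,0,0,-0.004,0,0],
  [0,0,0,0,-0.004,0,0],
  [0,0,0,0,-0.004,0,0],
  [0,0,0,0,-0.003,0,0],
  [0,0,0,0,0,0,0],
])

```text
time: 17.28
tool_pos: [0.5547, -0.1333, 0.1914]
tcp_rot: [-3.116, -0.394, 0.001]
wrist_force: [0.3, 0.8, -0.4]
width: 0.219
grip_force: 60.0
```

```bash
python3 -c "
from way import *
rel()"
```

```text
t 17.28 tcp in stand mm (z over fitted floor) [-3.2859 24.8203 29.1872] dyaw 0.025693394055766997 tilt [-0.0005  0.0009] F stand [ 0.5013  0.7316 -0.42  ] tq [0.2167 0.0793 0.0272] w 0.219 60.0
```

drive_tool([
  [0,0,0,0,-0.003,0,0],
  [0,0,0,0,-0.004,0,0],
  [0,0,0,0,-0.004,0,0],
  [0,0,0,0,-0.004,0,0],
  [0,0,0,0,-0.004,0,0],
  [0,0,0,0,-0.004,0,0],
  [0,0,0,0,-0.003,0,0],
  [0,0,0,0,0,0,0],
])

```text
time: 17.95
tool_pos: [0.5483, -0.1081, 0.1914]
tcp_rot: [-3.116, -0.394, 0.0]
wrist_force: [-0.1, 1.1, -0.1]
width: 0.222
grip_force: 60.0
```

```bash
python3 -c "
from way import *
rel()"
```

```text
t 17.95 tcp in stand mm (z over fitted floor) [-3.234  50.7977 29.233 ] dyaw 0.03048225286707265 tilt [-0.0003  0.0008] F stand [ 0.1372  1.1212 -0.1063] tq [0.2487 0.0242 0.002 ] w 0.222 60.0
```

drive_tool([
  [0,0,0,0,-0.001,0,0],
  [0,0,0,0,-0.001,0,0],
  [0,0,0,0,-0.001,0,0],
  [0,0,0,0,-0.001,0,0],
  [0,0,0,0,-0.001,0,0],
  [0,0,0,0,0,0,0],
  [0,0,0,0,0,0,0],
])

```text
time: 18.53
tool_pos: [0.5473, -0.1041, 0.1915]
tcp_rot: [-3.117, -0.393, 0.0]
wrist_force: [0.0, -0.4, -1.3]
width: 0.223
grip_force: 60.0
```

```bash
python3 -c "
from way import *
rel()"
```

```text
t 18.53 tcp in stand mm (z over fitted floor) [-3.187  54.9423 29.2741] dyaw 0.002802948394319146 tilt [-0.0001  0.0002] F stand [-0.0651 -0.4392 -1.3186] tq [-0.0513 -0.0461  0.0398] w 0.223 60.0
```

drive_tool([
  [0,0,0,0,-0.001,0,0],
  [0,0,0,0,-0.001,0,0],
  [0,0,0,0,-0.001,0,0],
  [0,0,0,0,-0.001,0,0],
  [0,0,0,0,0,0,0],
  [0,0,0,0,0,0,0],
])

```text
time: 19.03
tool_pos: [0.5462, -0.1001, 0.1914]
tcp_rot: [-3.117, -0.393, 0.0]
wrist_force: [-0.5, -1.0, 0.0]
width: 0.222
grip_force: 60.0
```

drive_tool([
  [0,0,0,0,-0.001,0,0],
  [0,0,0,0,-0.001,0,0],
  [0,0,0,0,0,0,0],
  [0,0,0,0,0,0,0],
])

```text
time: 19.37
tool_pos: [0.5457, -0.0982, 0.1915]
tcp_rot: [-3.117, -0.393, 0.0]
wrist_force: [0.2, -0.7, -0.5]
width: 0.223
grip_force: 60.0
```

drive_tool([
  [0,0,0,0,-0.001,0,0],
  [0,0,0,0,0,0,0],
  [0,0,0,0,0,0,0],
])

```text
time: 19.62
tool_pos: [0.5456, -0.0977, 0.1915]
tcp_rot: [3.116, 0.393, 0.0]
wrist_force: [1.1, -2.6, -0.9]
width: 0.225
grip_force: 60.0
```

```bash
python3 -c "
from way import *
rel()"
```

```text
t 19.62 tcp in stand mm (z over fitted floor) [-3.1709 61.5498 29.3279] dyaw 0.0095686811559133 tilt [ 0.0002 -0.0005] F stand [ 0.4546 -2.7678 -0.8644] tq [-0.4019 -0.0526  0.0005] w 0.225 60.0
```

Contact may be starting (Fy −2.8 N). Half a millimetre more to confirm.

drive_tool([
  [0,0,0,0,-0.0007,0,0],
  [0,0,0,0,0,0,0],
  [0,0,0,0,0,0,0],
])

```text
time: 19.87
tool_pos: [0.5456, -0.0975, 0.1916]
tcp_rot: [3.115, 0.393, 0.001]
wrist_force: [0.9, -4.4, -1.3]
width: 0.218
grip_force: 59.9
```

drive_tool([
  [0,0,0,0,-0.0007,0,0],
  [0,0,0,0,0,0,0],
  [0,0,0,0,0,0,0],
])

```text
time: 20.12
tool_pos: [0.5456, -0.0974, 0.1917]
tcp_rot: [3.114, 0.393, 0.001]
wrist_force: [1.8, -6.2, -1.1]
width: 0.226
grip_force: 59.9
```

```bash
python3 -c "
from way import *
rel()"
```

```text
t 20.12 tcp in stand mm (z over fitted floor) [-3.1487 61.82   29.5126] dyaw 0.012335779190770075 tilt [ 0.001  -0.0025] F stand [ 0.2457 -6.4784 -1.1028] tq [-1.2956 -0.2052 -0.0591] w 0.226 59.9
```

Firm against the stop at 6.5 N. I relax the push, check it, and then release gently.

drive_tool([
  [0,0,0,0,0.0006,0,0],
  [0,0,0,0,0.0005,0.0003,0],
  [0,0,0,0,0,0,0],
  [0,0,0,0,0,0,0],
  [0,0,0,0,0,0,0],
])

```text
time: 20.53
tool_pos: [0.5457, -0.0975, 0.1914]
tcp_rot: [3.116, 0.393, 0.001]
wrist_force: [0.9, -4.8, 0.2]
width: 0.223
grip_force: 60.2
```

```bash
python3 -c "
from way import *
rel()"
```

```text
t 20.53 tcp in stand mm (z over fitted floor) [-3.1299 61.6972 29.2153] dyaw 0.00780919252828116 tilt [ 0.0005 -0.0008] F stand [-0.3671 -4.882   0.1623] tq [-1.0249 -0.1535 -0.0177] w 0.223 60.2
```

drive_tool([
  [0,0,0,0,0.0006,0,0],
  [0,0,0,0,0,0,0],
  [0,0,0,0,0,0,0],
  [0,0,0,0,0,0,0],
])

```text
time: 20.87
tool_pos: [0.5457, -0.0976, 0.1912]
tcp_rot: [-3.117, -0.393, -0.0]
wrist_force: [-0.0, -4.5, -1.0]
width: 0.227
grip_force: 60.2
```

```bash
python3 -c "
from way import *
rel()"
```

```text
t 20.87 tcp in stand mm (z over fitted floor) [-3.1488 61.6057 29.0464] dyaw 0.0056122067800977535 tilt [0.0001 0.0001] F stand [-1.1673 -4.3678 -0.951 ] tq [-0.7557 -0.1193 -0.0245] w 0.227 60.2
```

drive_tool([
  [0,0,0,0,0.0007,0,0],
  [0,0,0,0,0,0,0],
  [0,0,0,0,0,0,0],
  [0,0,0,0,0,0,0],
])

```text
time: 21.2
tool_pos: [0.5457, -0.0978, 0.1911]
tcp_rot: [-3.116, -0.393, 0.0]
wrist_force: [-0.4, -0.3, 0.3]
width: 0.227
grip_force: 60.2
```

```bash
python3 -c "
from way import *
rel()"
```

```text
t 21.2 tcp in stand mm (z over fitted floor) [-3.1953 61.4396 28.9083] dyaw 0.0043684377988743575 tilt [-0.0004  0.0011] F stand [-0.4891 -0.231   0.335 ] tq [-0.0486  0.0643 -0.0228] w 0.227 60.2
```

drive_tool([
  [0,0,0,0,0,0,0.1],
  [0,0,0,0,0,0,0.18],
  [0,0,0,0,0,0,0.21],
  [0,0,0,0,0,0,0.23],
  [0,0,0,0,0,0,0.245],
  [0,0,0,0,0,0,0.26],
  [0,0,0,0,0,0,0.29],
  [0,0,0,0,0,0,0.33],
], force=20)

```text
time: 21.87
tool_pos: [0.5458, -0.0985, 0.1911]
tcp_rot: [3.117, 0.393, -0.0]
wrist_force: [-0.4, 0.1, 0.2]
width: 0.327
grip_force: 0.0
```

drive_tool([
  [0,0,0,0,0,0,0.38],
  [0,0,0,0,0,0,0.42],
  [0,0,0,0,0,0,0.46],
  [0,0,0,0,0,0,0.5],
  [0,0,0,0,0,0,0.5],
  [0,0,0,0,0,0,0.5],
])

```text
time: 22.37
tool_pos: [0.5458, -0.0984, 0.1912]
tcp_rot: [3.117, 0.393, 0.0]
wrist_force: [-0.7, -0.2, 0.1]
width: 0.497
grip_force: 0.0
```

```bash
python3 - <<'E'
from way import *
rel()
s,M,p=state();w=read_camera('wrist');T=wfc(w,s);np.savez('w7.npz',c=w['color'],T=T,K=w['intrinsics'])
g=cv2.cvtColor(w['color'],6);O=u[:3]+Rs@np.array([.0,.063,-.005-.085])
for X in[(5,10,149),(5,-10,149),(-9,10,149),(-9,-10,149),(34,-22,5)]: print(X,proj(w['intrinsics'],T,Rs@(np.array(X)/1e3)+O))
for t in('mount','mount_tab'):
  for m in masks_of(w,t)[:3]: print(t,round(m['score'],2),m['bbox'])
np.save('g7.npy',g)
E
```

```text
t 22.37 tcp in stand mm (z over fitted floor) [-3.2018 60.8115 28.9758] dyaw 0.006296739198184277 tilt [ 0. -0.] F stand [-0.7009 -0.0702  0.0607] tq [-0.007   0.0374  0.0051] w 0.497 0.0
(5, 10, 149) [233.0237 261.6196]
(5, -10, 149) [278.0575 261.5377]
(-9, 10, 149) [233.8042 288.4592]
(-9, -10, 149) [277.4003 288.3783]
(34, -22, 5) [280.4143 146.0576]
mount 0.77 [230.6, 148.3, 283.8, 291.0]
mount 0.76 [0.0, 281.3, 23.3, 315.1]
mount 0.4 [108.3, 248.7, 157.4, 286.4]
mount_tab 0.6 [1.3, 284.1, 22.1, 318.0]
mount_tab 0.55 [229.4, 145.3, 278.2, 290.9]
```

Released with no forces. Now I withdraw straight up.

drive_tool([
  [0,0,0,0,0,-0.006,0.5],
  [0,0,0,0,0,-0.01,0.5],
  [0,0,0,0,0,-0.015,0.5],
  [0,0,0,0,0,-0.02,0.5],
  [0,0,0,0,0,-0.025,0.5],
  [0,0,0,0,0,-0.025,0.5],
  [0,0,0,0,0,-0.02,0.5],
  [0,0,0,0,0,0,0.5],
])

```text
time: 23.18
tool_pos: [0.5486, -0.099, 0.3193]
tcp_rot: [3.113, 0.393, 0.016]
wrist_force: [0.2, -0.1, -0.0]
width: 0.502
grip_force: 0.0
```

drive_tool([
  [0,0,0,-0.02,0,-0.01,0.5],
  [0,0,0,-0.03,0,0,0.5],
  [0,0,0,-0.03,0,0,0.5],
  [0,0,0,0,0,0,0.5],
  [0,0,0,0,0,0,0.5],
  [0,0,0,0,0,0,0.5],
])

```text
time: 23.68
tool_pos: [0.4686, -0.1183, 0.3224]
tcp_rot: [3.117, 0.393, 0.002]
wrist_force: [0.3, 1.1, 0.4]
width: 0.499
grip_force: 0.0
```

```bash
python3 - <<'E'
from way import *
from scipy.optimize import least_squares
rel()
s,M,p=state();w=read_camera('wrist');T=wfc(w,s);K=w['intrinsics'];np.savez('w8.npz',c=w['color'],T=T,K=K)
O=u[:3]+Rs@np.array([.0,.063,-.005-.085])
X={'tab5,10':(5,10,149),'tab5,-10':(5,-10,149),'tab-9,10':(-9,10,149),'tab-9,-10':(-9,-10,149),'tr34,22':(34,22,5),'tr34,-22':(34,-22,5)}
g=cv2.GaussianBlur(cv2.cvtColor(w['color'],cv2.COLOR_RGB2GRAY),(0,0),.7)
P={k:proj(K,T,Rs@(np.array(v)/1e3)+O) for k,v in X.items()}
for k in P: print(k,P[k])
def prof(a,b,axis):  # edge offset normal to the expected edge a-b, median of strongest gradients
    a,b=P[a],P[b];n=np.array([1.,0]) if axis==0 else np.array([0,1.]);out=[]
    for t in np.linspace(.25,.75,9):
        q=a+(b-a)*t;d=np.arange(-5,5.01,.25);xy=q+d[:,None]*n
        v=cv2.remap(g.astype(np.float32),xy[:,0].astype(np.float32)[None],xy[:,1].astype(np.float32)[None],cv2.INTER_LINEAR)[0]
        gr=np.abs(np.gradient(v));out.append((d[gr.argmax()],gr.max()))
    o=np.array(out);return np.round([np.median(o[:,0]),o[:,0].std(),np.median(o[:,1])],2)
print('left tab',prof('tab5,10','tab-9,10',0),'right tab',prof('tab5,-10','tab-9,-10',0),'top tab',prof('tab5,10','tab5,-10',1),'bot tab',prof('tab-9,10','tab-9,-10',1),'tray front',prof('tr34,22','tr34,-22',1))
b=read_camera('scene');tb=read_camera('top')
for q,n in((w,'wrist'),(b,'scene'),(tb,'top')):
  Tq=wfc(q,s);c=np.array([proj(q['intrinsics'],Tq,Rs@(np.array([x,y,z])/1e3)+O) for x,y,z in[(34,22,0),(34,-22,0),(-28,22,0),(-28,-22,0),(5,10,149),(5,-10,149),(-9,10,149),(-9,-10,149)]])
  print(n,'expected bbox',c.min(0),c.max(0))
  for m in masks_of(q,'mount')[:6]:
    bb=np.array(m['bbox'])
    if np.linalg.norm((bb[:2]+bb[2:])/2-(c.min(0)+c.max(0))/2)<25: print(round(m['score'],2),bb)
t=cv2.resize(w['color'],(800,600));save(t,'end.png')
E
```

```text
t 23.68 tcp in stand mm (z over fitted floor) [-82.9421  60.7388 160.1916] dyaw -0.02174246993723765 tilt [0.0011 0.    ] F stand [0.5978 0.9441 0.3966] tq [ 0.0227  0.03   -0.0267] w 0.499 0.0
tab5,10 [242.6303  84.6021]
tab5,-10 [267.9049  84.5493]
tab-9,10 [242.9078 103.0963]
tab-9,-10 [267.7245 103.0436]
tr34,22 [237.5166  65.1998]
tr34,-22 [273.192   65.1264]
left tab [ 0.5   1.88 10.08] right tab [0.5  0.99 4.66] top tab [-0.25  0.    3.75] bot tab [0.25 0.   6.25] tray front [0.25 0.   5.02]
wrist expected bbox [237.7548  65.5742] [272.962  116.7974]
0.72 [237.1  67.3 278.4 117. ]
scene expected bbox [143.8616 175.3452] [171.2199 237.6836]
0.6 [144.2 178.7 172.1 243.8]
top expected bbox [323.0338 168.2908] [352.5817 192.1122]
0.68 [330.7 168.6 357.2 194. ]
```

The mount's edges sit within about 0.5 px (under 0.5 mm) of the pose expected for hanging upright with the foot at y = 63 mm. I'm handing the job in.

```bash
python3 -c "
from workcell import workorder
print(workorder.finish_job())"
```

```text
the job is handed in; nothing more can be done
None
```

The steel mount is hanging upright in the channel under the keeper and against the stop, released and clear of the robot, and the job was handed in at about 24 s; the push on the rail peaked at about 10 N, and I moved nothing else.

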